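# Push the spoilt garlic through the scrap flap of the prep block

## Task

The garlic bulb on the prep block has gone soft and belongs in the block's scrap bin: without picking it up or squeezing it, push it along the board to the end of the steel scrap flap, then hold the self-closing flap open with one finger and push the bulb over the edge with the other finger so that it drops into the bin. Take the hand away so that the flap swings shut, and leave the lemon and the salt shaker where they are.

Things in the scene. Friction and masses are not known exactly. Their poses are not given: they have to be found in the camera images.
- scrap_block: Fixed wooden prep block, 250 (x) x 405 (y) x 145 mm high: a flat board over a scrap bin, steel drawer front towards the robot. Origin: centre of its underside; x to its back, y to its left, z up. Free board: y -0.2025 to 0.045. Left part: an opening into the bin, x -0.020 (front rim) to 0.090, y 0.045 (near end) to 0.170, rim level with the board, under a sloping flap. Bin floor z 0.012
- scrap_flap (a joint): Turn of the sheet steel flap, rad: 0 shut, grows as pushed down, stop at 0.95. Hinged at its upper back edge; shut, it slopes 0.35 rad down to the front rim, a cheek closes the space under each end. A weak spring shuts it (0.05 N m, 0.1 N m wide open). A fingertip d in front of the hinge and h below hinge height turns it to atan(h/d) - 0.35; the bulb needs 0.6 to pass
- flap_hinge (a point): Middle of the flap's hinge line, which runs along the block's y: block frame (0.090, 0.1075, 0.185), 40 mm above the board. The flap is 121 mm long and reaches 110 mm forward. Press it near the hinge: 15 to 20 mm in front of it, it opens 0.7 to 0.8 rad with the fingertips still above board height (about 3 N), and lets a fingertip slide along it
- hatch_edge (a point): Point on the near end of the opening, on the board's surface: block frame (0.034, 0.045, 0.145). In the middle of the width left clear when the flap is held open; the bulb should go over the edge here, its middle within 15 mm to either side. A fixed steel hinge cover stands behind the flap: x 0.084 to 0.123, y 0.036 to 0.179, top at z 0.193
- garlic: Whitish garlic bulb, 48 x 50 x 51 mm high with its neck, about 25 g, standing on the board; origin at the centre of its underside. It slides when pushed low down, with some 0.2 N. Bulb and lemon lie in two places, one at the back in line with the flap, one nearer the robot, either way round
- garlic_mid (a point): Middle of the garlic bulb, 25 mm above its underside
- lemon: Yellow lemon, 83 x 58 x 58 mm, lying on the board; origin at the centre of its underside. Not to be disturbed
- salt: Glass salt shaker, 44 mm across, 90 mm high, standing on the front left corner of the board, in front of the flap; origin at the centre of its underside. Not to be disturbed
Not all that is in view belongs to the job. What is shaped like the garlic but blue or turquoise is not meant.

How it is judged:
By the outcome, as a careful person would: the job done as asked, in the order asked, and still so for the second after the job is handed in, with the robot touching nothing.
It also fails if it takes over 48 s, if anything falls off the work surface, if the arm or the gripper's body presses on something with over 40 N, if the wrist force passes 120 N, or if a joint passes its speed limit or range.

## Robot

A 7-joint arm with a two-finger parallel gripper is mounted at the origin on a cart in front of the work surface, level with it; the furniture and walls round the work are solid. World frame = base frame: x ahead of the robot, y to its left, z up, the work surface at z = 0. Lengths are in m, angles in rad, forces in N, time in s.
With the tool pointing down it reaches from about 0.4 to 0.85 m from the base axis. Payload 10.4 kg.
Tool frame: the origin (TCP) lies midway between the tips of the shut fingers; the grasp point (between the pads) lies 19 mm behind it; z points along the fingers, y is the line along which they close (so a half turn about z gives the same grasp; the last joint's range is limited). The gripper opens to 87 mm and grips with 3 to 60 N. Pads are 19 mm wide; open, the fingers measure 117 mm over their backs; the gripper's body (75 mm by 190 mm) begins 51 mm behind the grasp point.
Start: joints at [1.168, 0.332, -0.065, 1.46, 0.022, 1.35, -0.088], TCP at [0.232, -0.58, 0.223] pointing down, gripper open.
Joint ranges: [-2.6, 2.6], [-0.5, 2.12], [-1.47, 1.34], [0.16, 2.42], [-1.27, 4.41], [0.06, 2.06], [-2.6, 2.6]. Speed limits (rad/s): [2.22, 2.22, 2.79, 2.79, 3.14, 3.14, 3.14].

## Interface

Orientations are given as a unit quaternion [x, y, z, w].
In Python, from bench import r gives the robot as it stands.
- The arm moves only by the tool move_arm, never from a script. Its argument "targets" is a list of rows, each a list of 3 entries, a list of its own where there are three numbers: the shift along the tool's x, y, z in cm, then the turn, a rotation vector about the tool's x, y, z in rad, then the opening in per cent of the stroke, from 0 (shut) to 100 (fully open). In form: [[[x, y, z], [wx, wy, wz], gripper], ...]. A call has 1 to 20 rows; each row shifts and turns the commanded pose from where the row before left it, along the tool's axes as they then stand; what a row does not reach is not made up. A row lasts 1/8 s, in which the tool goes at most 62.5 mm and 10.7 degrees, less where a joint would pass 70% of its speed; a pose out of reach is approached as far as the arm can. A call with a gripper value outside its range is refused whole. The fingers move at their own pace and stop on an object; "grip_force" is the grip in N (left out, the last holds). Time passes only in rows, so rows that do not move let the fingers close. It gives the time, the measured TCP pose, the force, the opening and the grip force at its end, in the units of the state.
- r.read_state(): the state, without advancing time (a new reading comes with each control period).
- r.camera(name): name is "side" or "top"; returns a dict with "image" (384x512x3 uint8, blue, green, red), "vertical_fov" (degrees; the focal length in pixels is half the picture's height over the tangent of half this angle, whatever the lens; pixels are square), "cx", "cy" (the principal point, pixels), "k1" (the pictures are not rectified: a ray, as slopes to the right and down, at radius r is drawn at 1 + k1 r^2 times it, then the intrinsics apply), "cam_to_world" (4x4, takes a point from camera to world coordinates). Camera axes: x right, y down, z forward; pixel columns grow to the right and rows downward; lengths in m; the calibration is good to about 2 mm. A picture is of the moment at which its call begins. There is no depth.
- r.close_job(): hands the job in; it is judged then, once.
The state is a dict: "time": time; "joint_positions": joint angles; "joint_vel": joint speeds; "joint_torque": joint torques, N m; "ee_pos": TCP position; "eef_rot": TCP orientation; "ft_force": force on the tool from outside, world axes, zero at the start; "torque": the same for the moment, N m; "width": finger opening in m; "grip_force": force on a finger pad.
Only numpy, scipy, OpenCV 4.12 (cv2) and the standard library are available. Lean on these libraries where they do the work, as an engineer would, in place of code of your own. Each camera call takes 0.05 s, during which the arm holds its last target. There are 200 camera calls.

## Working session

There is one attempt and no reset: what is moved stays moved. The work goes in short steps, Python scripts to look and compute and a tool call to move; the robot and the scene stay as the last step left them, time stands still between calls to the robot, and variables do not carry over. Pictures are saved under pics/ and viewed, at most 10 in all, crops included, and the job is handed in when it is done.

Besides the shell and the picture viewer there is one more tool, called after "Request:" as name(argument=value, ...), one argument or row to a line, values as JSON. move_arm: Moves the arm, as the interface text tells. Its arguments: {"type":"object","properties":{"targets":{"type":"array"},"grip_force":{"type":"number"}},"required":["targets"]}

```bash
mkdir -p pics
cat > h.py <<'E'
import numpy as np, cv2
from bench import r
def cam(n):
    c=r.camera(n); c['f']=c['image'].shape[0]/2/np.tan(np.radians(c['vertical_fov'])/2); return c
def ray(c,u,v):
    K=np.array([[c['f'],0,c['cx']],[0,c['f'],c['cy']],[0,0,1.]])
    p=cv2.undistortPoints(np.array([[[u,v]]],float),K,np.array([c['k1'],0,0,0.]))[0,0]
    T=np.array(c['cam_to_world']); return T[:3,3],T[:3,:3]@np.array([p[0],p[1],1])
def onz(c,u,v,z):
    o,d=ray(c,u,v); return o+d*(z-o[2])/d[2]
def proj(c,P):
    T=np.array(c['cam_to_world']); p=T[:3,:3].T@(np.array(P)-T[:3,3]); p=p[:2]/p[2]
    p=p*(1+c['k1']*(p@p)); return p*c['f']+[c['cx'],c['cy']]
E
python3 - <<'E'
from h import *
a=cam('top');b=cam('side')
for n,c in(('top',a),('side',b)):
    cv2.imwrite(f'pics/{n}0.png',c['image']); print(n,c['f'],c['k1'],np.round(c['cam_to_world'],3).tolist())
    np.save(f'pics/{n}0.npy',c,allow_pickle=True)
print(r.read_state())
E
```

```text
top 469.7550799684835 -0.11195196206024387 [[0.007, -0.996, 0.086, 0.374], [-1.0, -0.006, 0.012, 0.061], [-0.011, -0.086, -0.996, 1.211], [0.0, 0.0, 0.0, 1.0]]
side 384.044665533454 -0.07659243592042571 [[0.997, -0.033, 0.071, 0.396], [-0.079, -0.381, 0.921, -0.757], [-0.003, -0.924, -0.382, 0.455], [0.0, 0.0, 0.0, 1.0]]
{'time': 0.1, 'joint_positions': array([ 1.16838631,  0.33283391, -0.06468393,  1.46085529,  0.02162111,
        1.34989304, -0.08851368]), 'joint_vel': array([ 0.00074355, -0.00104705, -0.00025836, -0.00206398, -0.00010025,
        0.00034579,  0.00072993]), 'joint_torque': array([ 1.85194331e-03, -6.24545646e+01,  2.49230408e-02, -3.90721214e+01,
       -6.13624672e-02,  3.64951417e-02,  8.63601372e-05]), 'ee_pos': array([ 0.2315686 , -0.5801473 ,  0.22181868]), 'eef_rot': array([ 9.82022443e-01,  1.88763087e-01, -1.62788809e-04, -6.26005301e-04]), 'ft_force': array([-0.19625008, -0.46708211, -0.02104641]), 'torque': array([0.03676658, 0.04010196, 0.00920686]), 'grip_force': 0.0, 'width': 0.08678516236382518}
```

View pics/top0.png

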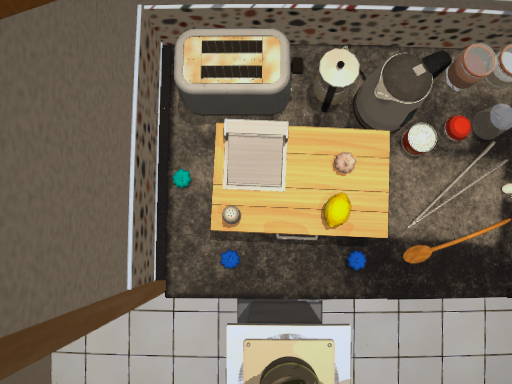

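View pics/side0.png

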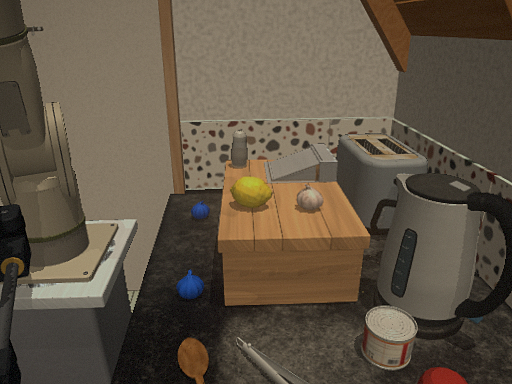

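Candidates for the garlic are the whitish bulb on the board (top 345,162; side 310,198), the blue lookalikes (230,259) and (357,260), and the turquoise one (181,178). I choose the whitish bulb at the back. The lemon is at (338,210), the salt at (231,215) and the flap at (255,160).

Run:
```python
from h import *
a=np.load('pics/top0.npy',allow_pickle=True).item();b=np.load('pics/side0.npy',allow_pickle=True).item()
im=a['image'];hsv=cv2.cvtColor(im,cv2.COLOR_BGR2HSV)
# board: wood colour
m=cv2.inRange(hsv,(8,70,90),(28,255,255)); m[:118]=0;m[245:]=0;m[:,:205]=0;m[:,400:]=0
m=cv2.morphologyEx(m,cv2.MORPH_CLOSE,np.ones((9,9)))
c=max(cv2.findContours(m,0,2)[0],key=cv2.contourArea)
q=cv2.approxPolyDP(cv2.convexHull(c),6,True)[:,0]
print('board poly',q.tolist()); P=np.array([onz(a,*p,.145) for p in q]);print(P.round(3).tolist())
U=np.array([onz(a,*p[0],.145)[:2] for p in cv2.convexHull(c)],np.float32)
print('rect',cv2.minAreaRect(U))
# garlic
hs=hsv[150:176,330:362]; g=cv2.inRange(hs,(0,0,80),(179,110,255));n,l,s,ce=cv2.connectedComponentsWithStats(g);k=1+s[1:,4].argmax();print('garlic',s[k],ce[k]+[330,150],onz(a,*(ce[k]+[330,150]),.165))
y=cv2.inRange(hsv,(22,150,120),(34,255,255));y[:185]=0;y[240:]=0;y[:,:315]=0;y[:,365:]=0
n,l,s,ce=cv2.connectedComponentsWithStats(y);k=1+s[1:,4].argmax();print('lemon',s[k],ce[k],onz(a,*ce[k],.17)); yy=np.argwhere(l==k);
for e in (yy[:,0].argmin(),yy[:,1].argmin()): print(onz(a,yy[e,1],yy[e,0],.17))
print('salt',onz(a,231,215,.2),onz(a,231,214,.235))
print('flap corners', [onz(a,u,v,z).round(3).tolist() for u,v,z in((223,189,.145),(285,191,.145),(224,121,.193),(288,123,.193),(225,133,.193),(288,137,.193))])
cr=cv2.resize(im[110:245,205:395],None,fx=4,fy=4,interpolation=2); cv2.imwrite('pics/crop1.png',cr)
```

```text
board poly [[394, 135], [399, 236], [210, 230], [206, 119], [334, 118]]
[[0.612, -0.235, 0.145], [0.378, -0.243, 0.145], [0.39, 0.188, 0.145], [0.647, 0.201, 0.145], [0.651, -0.096, 0.145]]
rect ((0.5154163837432861, -0.01970207691192627), (0.450960636138916, 0.273137629032135), 88.90127563476562)
garlic [  5   2  21  21 325] [344.68615385 162.13846154] [ 0.54382459 -0.11593214  0.165     ]
lemon [324 193  27  35 698] [337.32951289 209.36246418] [ 0.43686718 -0.09769086  0.17      ]
[ 0.47339651 -0.10166725  0.17      ]
[ 0.43750508 -0.06799711  0.17      ]
salt [0.42144808 0.13609325 0.2       ] [0.42188408 0.13350347 0.235     ]
flap corners [[0.483, 0.159, 0.145], [0.48, 0.018, 0.145], [0.63, 0.155, 0.193], [0.626, 0.013, 0.193], [0.603, 0.152, 0.193], [0.594, 0.013, 0.193]]
```

View pics/crop1.png

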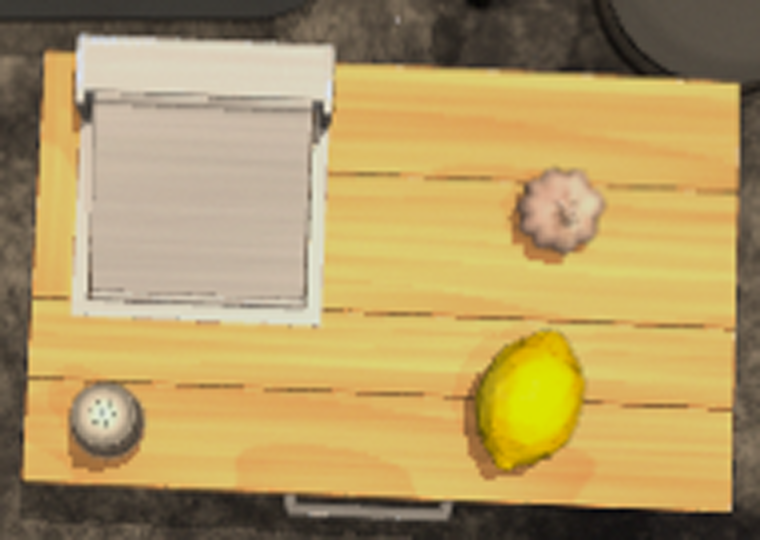

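The crop shows the whitish bulb at full-image (345,162) and the lemon tip nearest it at (342,193). The board corners are at (216,123), (390,131), (388,238) and (211,230). Now the block frame.

```bash
cat >> h.py <<'E'
def blk():
    a=np.load('pics/top0.npy',allow_pickle=True).item()
    q=np.array([(44,52),(740,84),(732,511),(23,480)])/4-.375+[205,110]
    W=np.array([onz(a,*p,.145)[:2] for p in q]); B=np.array([(.125,.2025),(.125,-.2025),(-.125,-.2025),(-.125,.2025)])
    w=W.mean(0); H=(W-w).T@B
    th=np.arctan2(H[1,0]-H[0,1],H[0,0]+H[1,1]); R=np.array([[np.cos(th),-np.sin(th)],[np.sin(th),np.cos(th)]])
    return R,w,th,W-(w+B@R.T)
E
python3 - <<'E'
from h import *
R,w,th,e=blk(); print(th,w,e.round(4).tolist())
a=np.load('pics/top0.npy',allow_pickle=True).item();b=np.load('pics/side0.npy',allow_pickle=True).item()
tob=lambda p:((np.array(p)[:2]-w)@R).round(4)
# flap frame check
for n,p,z in(('rimFL',(72,315),.145),('rimFR',(321,326),.145),('capBL',(79,36),.193),('capBR',(335,45),.193),('capFR',(331,103),.193)):
    q=np.array(p)/4-.375+[205,110]; print(n,tob(onz(a,*q,z)))
print('garlic',tob((.5438,-.1159)),'side ray z.17',tob(onz(b,310,198,.17)), 'lemon',tob((.4369,-.0977)),'lemon tip',tob((.4734,-.1017)),'salt',tob((.4217,.1345)))
for p in((.034,.045),(.09,.1075),(.0725,.045)): print(p,w+R@p)
from scipy.spatial.transform import Rotation as Ro
s=r.read_state();print(Ro.from_quat(s['eef_rot']).as_matrix().round(3))
E
```

```text
-0.03745452440808882 [ 0.50645824 -0.01903598] [[-0.0009, 0.0002], [-0.0016, 0.0006], [0.0012, 0.0004], [0.0013, -0.0013]]
rimFL [-0.0284  0.1782]
rimFR [-0.0285  0.036 ]
capBL [0.1222 0.178 ]
capBR [0.123  0.0361]
capFR [0.0902 0.0371]
garlic [ 0.0409 -0.0954] side ray z.17 [ 0.0408 -0.1089] lemon [-0.0666 -0.0812] lemon tip [-0.0299 -0.0838] salt [-0.0904  0.1503]
(0.034, 0.045) [0.54211945 0.02465931]
(0.09, 0.1075) [0.60042054 0.08501851]
(0.0725, 0.045) [0.58059245 0.02321765]
[[ 0.929  0.371 -0.001]
 [ 0.371 -0.929  0.001]
 [-0.    -0.001 -1.   ]]
```

```bash
cat >> h.py <<'E'
from scipy.spatial.transform import Rotation as Ro
def go(bx,by,z,ang):
    """tool-frame shift (cm) and turn about tool z to put TCP at block (bx,by), height z, tool y at block angle ang from block x"""
    R,w,th,_=blk(); s=r.read_state(); M=Ro.from_quat(s['eef_rot'])
    p=np.r_[w+R@[bx,by],z]; a=ang+th; y=np.array([np.cos(a),np.sin(a),0]); Z=np.array([0,0,-1.]); T=Ro.from_matrix(np.c_[np.cross(y,Z),y,Z])
    d=M.inv().apply(p-s['ee_pos']); rv=(M.inv()*T).as_rotvec()
    print('shift cm',(d*100).round(2),'turn',rv.round(3),'t',round(s['time'],2),'pos',s['ee_pos'].round(4),'blk',((s['ee_pos'][:2]-w)@R).round(4),'F',np.round(s['ft_force'],2),'w',round(s['width'],4))
E
python3 - <<'E'
from h import *
R,w,th,e=blk()
a=np.load('pics/top0.npy',allow_pickle=True).item();b=np.load('pics/side0.npy',allow_pickle=True).item()
def tri(p,q):
    o1,d1=ray(a,*p);o2,d2=ray(b,*q);A=np.c_[d1,-d2];t=np.linalg.lstsq(A,o2-o1,rcond=None)[0];x=(o1+d1*t[0]+o2+d2*t[1])/2
    return x.round(3),np.linalg.norm(o1+d1*t[0]-o2-d2*t[1]).round(3),((x[:2]-w)@R).round(3)
print('kettle lid',tri((408,78),(441,185)),'kettle left body z.1,.2',[((onz(a,357,108,z)[:2]-w)@R).round(3) for z in(.05,.1,.2)])
print('toaster',[((onz(a,288,v,z)[:2]-w)@R).round(3) for v,z in((112,.02),(95,.15),(88,.19))], 'slot',tri((232,47),(390,138)))
print('moka',[((onz(a,340,v,z)[:2]-w)@R).round(3) for v,z in((112,.05),(112,.12),(82,.2))])
go(.043,-.165,.30,.1)
E
```

```text
kettle lid (array([ 0.719, -0.245,  0.236]), np.float64(0.002), array([ 0.221, -0.218])) kettle left body z.1,.2 [array([ 0.201, -0.142]), array([ 0.186, -0.133]), array([ 0.157, -0.114])]
toaster [array([0.19 , 0.031]), array([0.195, 0.038]), array([0.199, 0.04 ])] slot (array([0.8  , 0.138, 0.204]), np.float64(0.004), array([0.287, 0.168]))
moka [array([ 0.188, -0.099]), array([ 0.169, -0.089]), array([ 0.215, -0.075])]
shift cm [ 43.58 -25.1   -7.79] turn [-1.000e-03 -1.000e-03 -1.254e+00] t 0.1 pos [ 0.2316 -0.5801  0.2218] blk [-0.2537 -0.571 ] F [-0.2  -0.47 -0.02] w 0.0868
```

Request:
move_arm(
  targets=[
    [[0, 0, -3.9], [0, 0, 0], 29],
    [[0, 0, -3.9], [0, 0, 0], 29],
    [[3.42, -2.11, 0], [0, 0, 0], 29],
    [[3.42, -2.11, 0], [0, 0, 0], 29],
    [[3.42, -2.11, 0], [0, 0, 0], 29],
    [[3.42, -2.11, 0], [0, 0, 0], 29],
    [[3.42, -2.11, 0], [0, 0, 0], 29],
    [[3.42, -2.11, 0], [0, 0, 0], 29],
    [[3.42, -2.11, 0], [0, 0, 0], 29],
    [[3.42, -2.11, 0], [0, 0, 0], 29],
    [[3.42, -2.11, 0], [0, 0, 0], 29],
    [[3.42, -2.11, 0], [0, 0, 0], 29],
    [[3.42, -2.11, 0], [0, 0, 0], 29],
    [[3.42, -2.11, 0], [0, 0, 0], 29],
    [[3.42, -2.11, 0], [0, 0, 0], 29],
  ],
  grip_force=5,
)

```text
time: 1.98
ee_pos: [0.5434, -0.1598, 0.3002]
eef_rot: [0.982, 0.189, -0.0, -0.0]
ft_force: [-0.3, 0.2, 0.7]
width: 0.0256
grip_force: 0.0
```

Request:
move_arm(
  targets=[
    [[0, 0, 0], [0, 0, -0.157], 29],
    [[0, 0, 0], [0, 0, -0.157], 29],
    [[0, 0, 0], [0, 0, -0.157], 29],
    [[0, 0, 0], [0, 0, -0.157], 29],
    [[0, 0, 0], [0, 0, -0.157], 29],
    [[0, 0, 0], [0, 0, -0.157], 29],
    [[0, 0, 0], [0, 0, -0.157], 29],
    [[0, 0, 0], [0, 0, -0.157], 29],
    [[0, 0, 0], [0, 0, 0], 29],
  ],
)

```text
time: 3.1
ee_pos: [0.5428, -0.1609, 0.3002]
eef_rot: [0.684, 0.729, -0.0, -0.0]
ft_force: [-0.4, 0.3, 0.1]
width: 0.0251
grip_force: 0.0
```

```bash
python3 -c "
from h import *
go(.043,-.142,.152,.1)"
```

```text
shift cm [-0.17  0.13 14.82] turn [-0.001 -0.     0.001] t 3.1 pos [ 0.5428 -0.1609  0.3002] blk [ 0.0416 -0.1404] F [-0.43  0.25  0.05] w 0.0251
```

Request:
move_arm(
  targets=[
    [[-0.1, 0.1, 4.5], [0, 0, 0], 29],
    [[0, 0, 4.5], [0, 0, 0], 29],
    [[0, 0, 3.5], [0, 0, 0], 29],
    [[0, 0, 1.5], [0, 0, 0], 29],
    [[0, 0, 0.8], [0, 0, 0], 29],
    [[0.4, 0, 0], [0, 0, 0], 29],
    [[0.4, 0, 0], [0, 0, 0], 29],
    [[0.5, 0, 0], [0, 0, 0], 29],
    [[0.6, 0, 0], [0, 0, 0], 29],
    [[0.6, 0, 0], [0, 0, 0], 29],
    [[0.6, 0, 0], [0, 0, 0], 29],
    [[0.6, 0, 0], [0, 0, 0], 29],
    [[0.6, 0, 0], [0, 0, 0], 29],
    [[0.6, 0, 0], [0, 0, 0], 29],
    [[0.4, 0, 0], [0, 0, 0], 29],
    [[0, 0, 0], [0, 0, 0], 29],
  ],
)

```text
time: 5.1
ee_pos: [0.5406, -0.1086, 0.1526]
eef_rot: [0.684, 0.73, 0.0, 0.0]
ft_force: [0.7, 0.1, -0.2]
width: 0.025
grip_force: 0.0
```

```bash
python3 -c "
from h import *
go(.031,-.019,.152,.1)
a=cam('top')['image'];b=cam('side')['image']
cv2.imwrite('pics/c2.png',np.hstack([cv2.resize(a[110:245,205:395],(400,284)),cv2.resize(b[120:260,200:390],(400,284))]))"
```

```text
shift cm [6.95 0.07 0.06] turn [0.    0.    0.003] t 5.1 pos [ 0.5406 -0.1086  0.1526] blk [ 0.0375 -0.0882] F [ 0.66  0.11 -0.23] w 0.025
```

View pics/c2.png

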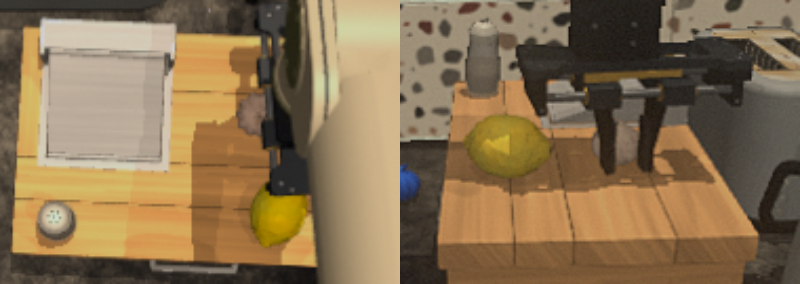

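The picture shows the bulb upright in front of the two fingers (left panel 252,113), with the lemon untouched. I'll continue.

Request:
move_arm(
  targets=[
    [[0.4, 0, 0], [0, 0, 0], 29],
    [[0.6, 0, 0], [0, 0, 0], 29],
    [[0.6, 0, 0], [0, 0, 0], 29],
    [[0.6, 0, 0], [0, 0, 0], 29],
    [[0.6, 0, 0], [0, 0, 0], 29],
    [[0.6, 0.05, 0], [0, 0, 0], 29],
    [[0.6, 0, 0], [0, 0, 0], 29],
    [[0.6, 0, 0], [0, 0, 0], 29],
    [[0.6, 0, 0], [0, 0, 0], 29],
    [[0.6, 0, 0], [0, 0, 0], 29],
    [[0.5, 0, 0], [0, 0, 0], 29],
    [[0.4, 0, 0], [0, 0, 0], 29],
    [[0.2, 0, 0], [0, 0, 0], 29],
    [[0, 0, 0], [0, 0, 0], 29],
    [[-0.8, 0, 0], [0, 0, 0], 29],
    [[-1.2, 0, 0], [0, 0, 0], 29],
    [[0, 0, -4], [0, 0, 0], 29],
    [[0, 0, -5], [0, 0, 0], 29],
    [[-4, 0, -2], [0, 0, 0], 29],
    [[-4, 0, 0], [0, 0, 0], 29],
  ],
)

```text
time: 7.7
ee_pos: [0.5439, -0.142, 0.2648]
eef_rot: [0.684, 0.73, 0.001, 0.002]
ft_force: [0.9, 0.1, -0.5]
width: 0.0253
grip_force: 0.0
```

Run:
```python
from h import *
R,w,th,e=blk()
go(.0425,.0155,.26,np.pi/2-.36)
c=cam('top');im=c['image'];cb=cam('side')['image']
hsv=cv2.cvtColor(im,cv2.COLOR_BGR2HSV)
x0,y0=275,140;hs=hsv[y0:185,x0:315]
g=cv2.inRange(hs,(0,0,60),(179,110,255)); g[:, :12]=0
n,l,s,ce=cv2.connectedComponentsWithStats(g)
for k in range(1,n):
    if s[k,4]>60: p=ce[k]+[x0,y0]; print(s[k],p,((onz(c,*p,.165)[:2]-w)@R).round(4))
cv2.imwrite('pics/c3.png',np.hstack([cv2.resize(im[110:245,205:395],(400,284)),cv2.resize(cb[120:260,200:390],(400,284))]))
```

```text
shift cm [13.62  1.45  0.46] turn [ 0.002  0.004 -1.109] t 7.7 pos [ 0.5439 -0.142   0.2648] blk [ 0.042  -0.1215] F [ 0.94  0.13 -0.5 ] w 0.0253
[ 12  16  22  21 328] [297.16768293 165.61890244] [0.0282 0.0114]
```

View pics/c3.png

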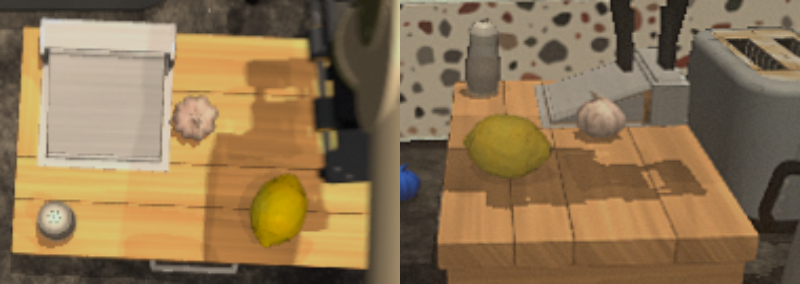

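The bulb stands upright at block (0.028, 0.011), just short of the flap end. The lemon and salt have not moved. Next I turn the hand and open the fingers.

Request:
move_arm(
  targets=[
    [[1.9, 0.2, 0], [0, 0, 0], 29],
    [[4, 0.4, 0], [0, 0, 0], 29],
    [[4, 0.4, 0], [0, 0, 0], 29],
    [[3.7, 0.4, 0], [0, 0, -0.153], 60],
    [[0, 0, 0], [0, 0, -0.153], 100],
    [[0, 0, 0], [0, 0, -0.153], 100],
    [[0, 0, 0], [0, 0, -0.153], 100],
    [[0, 0, 0], [0, 0, -0.153], 100],
    [[0, 0, 0], [0, 0, -0.153], 100],
    [[0, 0, 0], [0, 0, -0.153], 100],
    [[0, 0, 0], [0, 0, 0], 100],
    [[0, 0, 0], [0, 0, 0], 100],
  ],
)

```text
time: 9.3
ee_pos: [0.5481, -0.0024, 0.2626]
eef_rot: [0.217, 0.976, 0.0, 0.0]
ft_force: [0.6, 0.1, 0.5]
width: 0.0869
grip_force: 0.0
```

```bash
python3 -c "
from h import *
go(.041,.016,.200,np.pi/2-.40)"
```

```text
shift cm [-0.09 -0.2   6.26] turn [0. 0. 0.] t 9.3 pos [ 0.5481 -0.0024  0.2626] blk [0.0409 0.0182] F [0.56 0.1  0.54] w 0.0869
```

Request:
move_arm(
  targets=[
    [[-0.1, -0.2, 3.2], [0, 0, 0], 100],
    [[0, 0, 3], [0, 0, 0], 100],
    [[0, 0, 1], [0, 0, 0], 100],
    [[0, 0, 1], [0, 0, 0], 100],
    [[0, 0, 1], [0, 0, 0], 100],
    [[0, 0, 1], [0, 0, 0], 100],
    [[0, 0, 1], [0, 0, 0], 100],
    [[0, 0, 0], [0, 0, 0], 100],
  ],
)

```text
time: 10.3
ee_pos: [0.5474, -0.0055, 0.1494]
eef_rot: [0.216, 0.976, -0.0, -0.001]
ft_force: [-3.3, -0.2, -0.7]
width: 0.0872
grip_force: 1.2
```

```bash
python3 -c "
from h import *
go(.041,.07,.150,np.pi/2-.40)
a=cam('top')['image'];b=cam('side')['image']
cv2.imwrite('pics/c4.png',np.hstack([cv2.resize(a[110:245,205:395],(400,284)),cv2.resize(b[130:230,220:360],(400,286))[:284]]))"
```

```text
shift cm [ 2.07  5.09 -0.06] turn [-0.001 -0.002  0.003] t 10.3 pos [ 0.5474 -0.0055  0.1494] blk [0.0404 0.0151] F [-3.29 -0.2  -0.73] w 0.0872
```

View pics/c4.png

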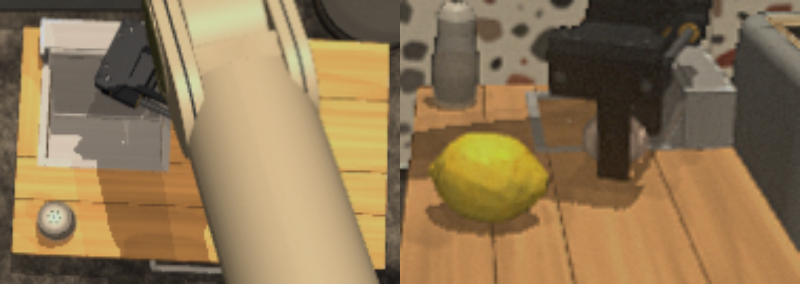

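The flap is open (x force −3.3 N) and the bulb is still standing on the board ahead of the rear finger (right panel 615,140). Now pushing.

Request:
move_arm(
  targets=[
    [[0.19, 0.46, 0], [0, 0, 0], 100],
    [[0.19, 0.46, 0], [0, 0, 0], 100],
    [[0.19, 0.46, 0], [0, 0, 0], 100],
    [[0.19, 0.46, 0], [0, 0, 0], 100],
    [[0.19, 0.46, 0], [0, 0, 0], 100],
    [[0.19, 0.46, 0], [0, 0, 0], 100],
    [[0.19, 0.46, 0], [0, 0, 0], 100],
    [[0, 0, 0], [0, 0, 0], 100],
  ],
)

```text
time: 11.4
ee_pos: [0.5498, 0.0302, 0.1506]
eef_rot: [0.215, 0.977, 0.0, 0.0]
ft_force: [-2.3, -0.0, 1.5]
width: 0.0866
grip_force: 1.2
```

```bash
python3 -c "
from h import *
go(.041,.08,.150,np.pi/2-.40)
a=cam('top')['image'];b=cam('side')['image']
cv2.imwrite('pics/c5.png',np.hstack([cv2.resize(a[110:245,205:395],(400,284)),cv2.resize(b[130:230,220:360],(400,286))[:284]]))"
```

```text
shift cm [1.17 2.68 0.06] turn [ 0.    -0.     0.004] t 11.4 pos [0.5498 0.0302 0.1506] blk [0.0415 0.0508] F [-2.33 -0.05  1.47] w 0.0866
```

View pics/c5.png

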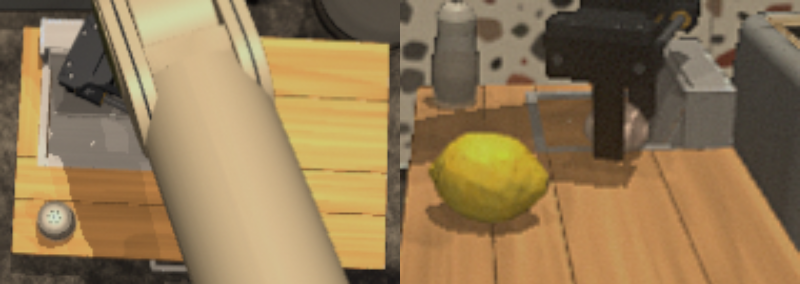

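```bash
python3 -c "
from h import *
R,w,th,_=blk(); b=np.load('pics/side0.npy',allow_pickle=True).item()
for bx in (.028,.034,.04,.046):
  p=w+R@[bx,.035]; q=w+R@[bx-.025,.035]; s=w+R@[bx+.025,.035]; print(bx,*[((proj(b,[*k,.167])-[220,130])/.35+[400,0]).round(0) for k in(q,p,s)])
"
```

```text
0.028 [575. 121.] [608. 121.] [641. 120.]
0.034 [583. 121.] [616. 121.] [648. 120.]
0.04 [591. 121.] [624. 121.] [656. 120.]
0.046 [599. 121.] [631. 120.] [664. 120.]
```

The bulb is at x≈0.035, within tolerance, so I keep pushing.

Request:
move_arm(
  targets=[
    [[0.19, 0.46, 0], [0, 0, 0], 100],
    [[0.19, 0.46, 0], [0, 0, 0], 100],
    [[0.19, 0.46, 0], [0, 0, 0], 100],
    [[0.19, 0.46, 0], [0, 0, 0], 100],
    [[0.19, 0.46, 0], [0, 0, 0], 100],
    [[0.19, 0.46, 0], [0, 0, 0], 100],
    [[0, 0, 0], [0, 0, 0], 100],
    [[0, 0, 0], [0, 0, 0], 100],
  ],
)

```text
time: 12.5
ee_pos: [0.551, 0.0598, 0.1505]
eef_rot: [0.215, 0.977, 0.0, -0.0]
ft_force: [-2.1, 2.4, 0.4]
width: 0.087
grip_force: 1.3
```

```bash
python3 -c "
from h import *
go(.041,.09,.150,np.pi/2-.40)
a=cam('top')['image'];b=cam('side')['image']
cv2.imwrite('pics/c6.png',np.hstack([cv2.resize(a[110:245,205:395],(400,284)),cv2.resize(b[130:230,220:360],(400,286))[:284]]))"
```

```text
shift cm [0.43 0.86 0.06] turn [ 0.001 -0.     0.003] t 12.5 pos [0.551  0.0598 0.1505] blk [0.0416 0.0804] F [-2.12  2.42  0.39] w 0.087
```

View pics/c6.png

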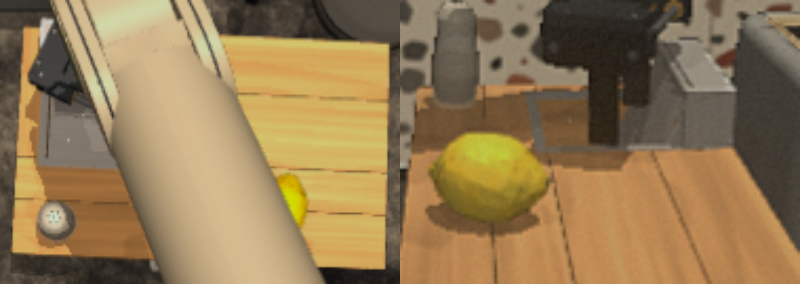

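The bulb is no longer on the board or between the fingers. I'll push a bit further, then lift away.

Request:
move_arm(
  targets=[
    [[0.19, 0.46, 0], [0, 0, 0], 100],
    [[0.15, 0.37, 0], [0, 0, 0], 100],
    [[0, 0, 0], [0, 0, 0], 100],
    [[0, 0, -1], [0, 0, 0], 100],
    [[0, 0, -1], [0, 0, 0], 100],
    [[0, 0, -1.5], [0, 0, 0], 100],
    [[0, 0, -3], [0, 0, 0], 100],
    [[0, 0, -4], [0, 0, 0], 100],
    [[0, 0, -5], [0, 0, 0], 100],
    [[-2, -4, 0], [0, 0, 0], 100],
    [[-2, -4, 0], [0, 0, 0], 100],
    [[-2, -4, 0], [0, 0, 0], 100],
    [[-2, -4, 0], [0, 0, 0], 100],
    [[-2, -4, 0], [0, 0, 0], 100],
    [[-2, -4, 0], [0, 0, 0], 100],
    [[-2, -4, 0], [0, 0, 0], 100],
    [[0, 0, 0], [0, 0, 0], 100],
    [[0, 0, 0], [0, 0, 0], 100],
  ],
)

```text
time: 14.85
ee_pos: [0.5609, -0.2443, 0.3064]
eef_rot: [0.216, 0.976, 0.0, 0.001]
ft_force: [-0.9, 0.7, 0.3]
width: 0.087
grip_force: 0.0
```

```bash
python3 -c "
from h import *
go(.041,.09,.150,np.pi/2-.40)
a=cam('top')['image'];b=cam('side')['image']
cv2.imwrite('pics/c7.png',np.hstack([cv2.resize(a[110:245,205:395],(400,284)),cv2.resize(b[130:230,220:360],(400,286))[:284]]))"
```

```text
shift cm [14.15 28.01 15.65] turn [0.001 0.001 0.003] t 14.85 pos [ 0.5609 -0.2443  0.3064] blk [ 0.0629 -0.2231] F [-0.85  0.74  0.27] w 0.087
```

View pics/c7.png

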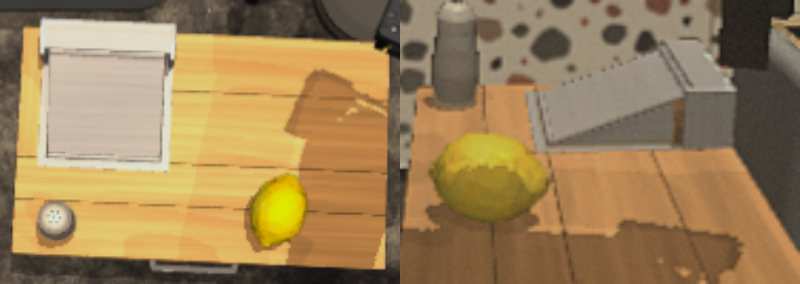

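The flap is shut, the bulb is gone into the bin, and the lemon (279,210) and salt (56,220) have not moved.

```bash
python3 -c "
from bench import r
print(r.close_job())"
```

```text
the job is handed in; nothing more can be done
None
```

The garlic bulb went over the edge and is no longer on the board, so it should be in the scrap bin (the cameras can't see inside); the flap is shut, the lemon and salt shaker are where they were, and I handed the job in at about 15 s of the 48 s limit.

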